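# Draw a basket weight from a slanted tube with the hook

### The job

Take the wooden-handled hook from its forked rack, reach down the slanted tube that holds the grey weight, catch the weight's wire loop and draw it out. With the hook, never with the fingers, stand the weight gently upright in the middle of the white board of the round basket base, unhook it, and hang the hook back on its rack. Leave the plain wooden plug in its tube and do not knock over the cup or the sprayer.

Things in the scene. Friction and masses are not known exactly. Their poses are not given: they have to be found in the camera images.
- hook: Hook tool, 0.1 kg, hanging upright in the rack with its axes parallel to the rack's. Handle: wooden block 18 mm (own x) by 80 mm (y) by 40 mm high (z = 0 to 40 mm), gripped from above across the 18 mm; origin: centre of the handle's underside. An 8 mm round steel stem runs from there down to z = -105 mm, ending in the hook (see hook_throat).
- hook_throat (a point): Middle of the hook's throat, at (-12.5, 0, -101) mm of the hook. From the stem's lower end (x = 0) an 8 mm thick foot runs 24 mm towards the hook's own -x (top z = -101, bottom z = -109 mm); at its end a 6 mm thick tip rises to z = -86 mm. The opening between stem and tip is 17 mm wide, open upwards.
- rack: Fixed wooden forked rack, turned only about the vertical. Origin: centre of its underside; base 130 x 120 x 12 mm. Two prongs run along own x from a post (x = 39 to 61 mm) to x = -44 mm, tops at z = 150 mm, nothing higher. The 28 mm gap between them (y = -14 to 14 mm) opens to own -x; the hook can be lifted straight up out of it and lowered back.
- rack_seat (a point): Point between the prong tops, at (-15, 0, 150) mm of the rack: here the hook's origin lies at the start, the handle lying across both prongs with its underside on them, its foot pointing to the rack's own -x.
- stand: Fixed plywood stand, 200 (x) by 216 mm (y), cheeks 105 mm high, turned only about the vertical; origin: centre of its underside. Two clear plastic tubes at own y = +48 and -48 mm lean 33 degrees: going up, their axis is (-0.545, 0, 0.839), towards the robot. Bore 76 mm diameter, 139 mm deep, wall 3 mm. One holds the weight, the other the plug; which is which varies.
- mouth_left (a point): Centre of the mouth of the tube at own y = +48 mm, at (-29, 48, 162) mm of the stand. The bore's floor is 139 mm further down the axis.
- mouth_right (a point): Centre of the mouth of the tube at own y = -48 mm, at (-29, -48, 162) mm of the stand. The bore's floor is 139 mm further down the axis.
- weight: Grey concrete weight, 0.25 to 0.4 kg: cylinder 60 mm diameter, 45 mm high, with a rigid wire loop on top (see loop_top). Origin: centre of its underside, z along the cylinder. At the start it stands on a bore's floor, leaning with the tube, against the bore's low side (7 mm off the axis towards the robot); own x then points away from the robot and upwards, in the plane of the lean.
- loop_top (a point): Centre of the wire at the top of the weight's loop, 83 mm above the weight's underside; at the start some 55 mm down the tube. The loop of 6 mm steel wire stands in the weight's y-z plane: inside it is 30 mm wide (y) and open from z = 45 to 80 mm, with a rounded top. One passes through it along the weight's x.
- plug: Plain wooden plug without a loop, 60 mm diameter, 66 mm high with a domed top, in the other tube. Origin: centre of its underside. It stays there.
- base: Fixed round basket base: white board of 170 mm diameter, its top 8 mm above the table, with a woven rim around it, 206 mm outside diameter and 20 mm high; stake ends and clipped pegs on the rim reach 35 mm. Origin: centre of its underside.
- base_mid (a point): Middle of the top of the white board, 8 mm above the table.
- cup: Loose paper cup, 72 mm diameter, 80 mm high, upright in front of the stand. Origin: centre of its underside.
- sprayer: Loose amber spray bottle with a white head, 72 mm diameter, 190 mm high, upright. Origin: centre of its underside.
Things that resemble listed ones, but are neither listed nor needed, are in the scene too. What is shaped like the hook but blue or purple is not meant.

How it is judged:
By the outcome, as a careful person would: the job done as asked, in the order asked, and still so for the second after the job is handed in, with the robot touching nothing.
It also fails if it takes over 67 s, if anything falls off the work surface, if the arm or the gripper's body presses on something with over 40 N, if the wrist force passes 120 N, or if a joint passes its speed limit or range.

### The arm

A 7-joint arm with a two-finger parallel gripper is mounted at the origin on the work surface. World frame = base frame: x ahead of the robot, y to its left, z up, the work surface at z = 0. Lengths are in m, angles in rad, forces in N, time in s.
With the tool pointing down it reaches from about 0.4 to 0.875 m from the base axis. Payload 6.5 kg.
Tool frame: the origin (TCP) lies at the very end of the fingers, on their centre line; the grasp point (between the pads) lies 19 mm behind it; z points along the fingers, x is the direction in which the jaws open and shut, and the axes are right-handed (so a half turn about z gives the same grasp; the last joint's range is limited). The gripper opens to 88 mm and grips with 3 to 60 N. Pads are 18 mm wide; open, the fingers measure 123 mm over their backs; the gripper's body (75 mm by 187 mm) begins 45 mm behind the grasp point.
Start: joints at [1.117, 0.536, -0.004, 1.538, 0.003, 1.067, -0.071], TCP at [0.246, -0.602, 0.239] pointing down, gripper open.
Joint ranges: [-2.7, 2.7], [-0.37, 2.16], [-1.27, 1.26], [0.24, 2.4], [-1.31, 4.45], [0.19, 1.91], [-2.76, 2.76]. Speed limits (rad/s): [2.39, 2.39, 3.14, 3.14, 3.14, 3.14, 3.14].

### API

Orientations are given as a 3x3 rotation matrix whose columns are the frame's x, y, z axes.
In Python, from workcell import bot, imaging, workorder gives the robot as it stands. The module is installed in compiled form; this text tells all that it offers.
- The arm moves only by the shell command python3 -m pendant 'ROWS' [OPENING]. ROWS is JSON, a list of rows, each a list of 6 numbers: the shift along the world's x, y, z as a fraction of full scale, then the turn, a rotation vector about the world's x, y, z as a fraction of full scale. A call has 1 to 20 rows; each row is the pose to reach, as a shift and turn from the pose measured when the call began; what a row does not reach only later rows make up. Full scale, the value 1, is 200 mm for a shift and pi/4 rad for a turn. A row lasts 1/8 s, in which the tool goes at most 62.5 mm and 10.7 degrees, less where a joint would pass 70% of its speed; a pose out of reach is approached as far as the arm can. A call with a number of a shift or a turn outside -1 to 1 is refused whole. A call with a gripper value outside its range is refused whole. OPENING is the closure in counts, from 0 (fully open) to 255 (shut), set as the call begins (- or left out, the last holds). The fingers move at their own pace and stop on an object; the grip force is fixed at half the most. Time passes only in rows, so rows that repeat a pose let the fingers close. It gives the time, the measured TCP pose, the force and the opening at its end, in the units of the state.
- bot.state(): the state, without advancing time (a new reading comes with each control period).
- imaging.read_camera(name): name is "scene" or "top"; returns (picture, depth): 400x640x3 uint8, blue, green, red; 400x640 float32, m along the optical axis (not along the pixel's ray), 0 where there is no reading.
- imaging.get_calibration(name): a dict with "intrinsics" (3x3 intrinsics, pixels), "k1" (the pictures are not rectified: a ray, as slopes to the right and down, at radius r is drawn at 1 + k1 r^2 times it, then the intrinsics apply), "R" (3x3) and "t" (3): a world point X has camera coordinates R X + t. Camera axes: x right, y down, z forward; pixel columns grow to the right and rows downward; lengths in m; the calibration is good to about 2 mm. A picture is of the moment at which its call begins. get_calibration takes no time and is no camera call.
- workorder.sign_off(): hands the job in, once; it reports no verdict.
The state is a dict: "time_s": time; "q": joint angles; "qvel": joint speeds; "tau": joint torques, N m; "tool_pos": TCP position; "tool_rot": TCP orientation; "contact_force": force on the tool from outside, world axes, zero at the start; "moment": the same for the moment, N m; "finger_gap": finger opening in m.
Only numpy, scipy, OpenCV 4.12 (cv2) and the standard library are available. Lean on these libraries where they do the work, as an engineer would, in place of code of your own. Each camera call takes 0.05 s, during which the arm holds its last target.

## Working session

There is one attempt and no reset: what is moved stays moved. The work goes in short steps, Python scripts to look and compute and a shell command to move; the robot and the scene stay as the last step left them, time stands still between calls to the robot, and variables do not carry over. Pictures are saved under pics/ and viewed, and the job is handed in when it is done.

```bash
mkdir -p pics; cat > h.py <<'E'
import numpy as np, cv2
from workcell import bot, imaging, workorder
def grab(tag):
    out={}
    for n in ("scene","top"):
        im,d=imaging.read_camera(n); out[n]=(im,d)
        cv2.imwrite(f"pics/{tag}_{n}.png",im); np.save(f"pics/{tag}_{n}.npy",d)
    return out
def undist(n,u,v):
    c=imaging.get_calibration(n);K=np.array(c["intrinsics"])
    p=cv2.undistortPoints(np.array([[[u,v]]],float),K,np.array([c["k1"],0,0,0.]))[0,0]
    return p,np.array(c["R"]),np.array(c["t"])
def ray(n,u,v):
    p,R,t=undist(n,u,v); return -R.T@t, R.T@np.array([p[0],p[1],1])
def px(tag,n,u,v,r=1):
    d=np.load(f"pics/{tag}_{n}.npy"); w=d[int(v)-r:int(v)+r+1,int(u)-r:int(u)+r+1]; w=w[w>0]
    if len(w)==0: return None
    o,g=ray(n,u,v); return o+g*np.median(w)
def atz(n,u,v,z):
    o,g=ray(n,u,v); return o+g*(z-o[2])/g[2]
def proj(n,X):
    c=imaging.get_calibration(n);R=np.array(c["R"]);t=np.array(c["t"])
    x=R@np.array(X)+t; s=x[:2]/x[2]; s=s*(1+c["k1"]*(s@s)); K=np.array(c["intrinsics"])
    return (K@np.array([s[0],s[1],1]))[:2]
def crop(tag,n,u0,v0,u1,v1,name,s=4):
    im=cv2.imread(f"pics/{tag}_{n}.png")[v0:v1,u0:u1]
    cv2.imwrite(f"pics/{name}.png",cv2.resize(im,None,fx=s,fy=s,interpolation=cv2.INTER_CUBIC))
E
python3 - <<'E'
from h import *
np.set_printoptions(precision=3,suppress=True)
grab("a")
for n in("scene","top"):
    c=imaging.get_calibration(n);print(n,c["intrinsics"],c["k1"],-np.array(c["R"]).T@c["t"])
s=bot.state();print(s)
E
```

```text
scene [[486.959   0.    317.866]
 [  0.    486.959 196.305]
 [  0.      0.      1.   ]] -0.14709930102812221 [1.268 0.582 1.213]
top [[419.174   0.    323.647]
 [  0.    419.174 197.119]
 [  0.      0.      1.   ]] 0.0015116548741199059 [0.308 0.077 1.094]
{'time_s': 0.1, 'q': array([ 1.117,  0.537, -0.004,  1.539,  0.003,  1.067, -0.071]), 'qvel': array([-0.001, -0.   ,  0.   , -0.003, -0.   ,  0.001,  0.   ]), 'tau': array([  0.003, -57.208,   0.994, -25.223,  -0.056,   0.013,   0.   ]), 'tool_pos': array([ 0.246, -0.601,  0.238]), 'tool_rot': array([[ 0.378, -0.926, -0.001],
       [-0.926, -0.378,  0.001],
       [-0.002,  0.   , -1.   ]]), 'contact_force': array([0.959, 0.513, 0.311]), 'moment': array([-0.003, -0.012, -0.054]), 'finger_gap': 0.08809261640916335}
```

View pics/a_scene.png

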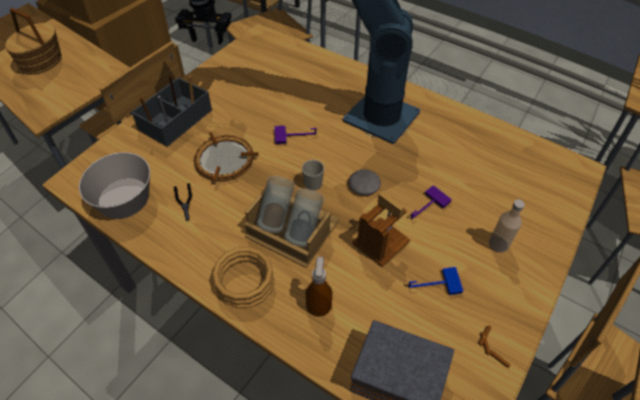

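View pics/a_top.png

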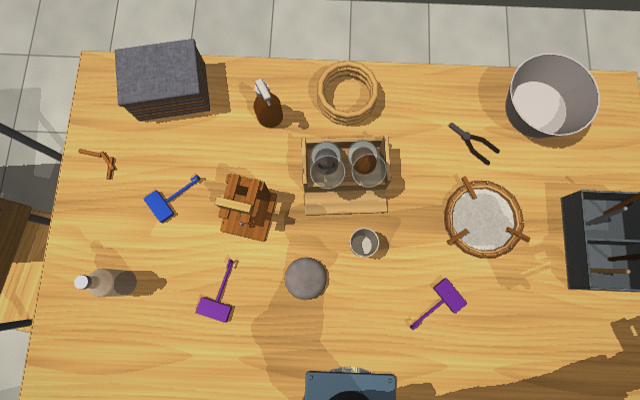

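```bash
python3 - <<'E'
from h import *
np.set_printoptions(precision=3,suppress=True)
print(proj("top",[0,0,0]),proj("top",[.3,0,0]),proj("top",[.3,.3,0]),proj("top",[.246,-.6,.24]),proj("scene",[.246,-.6,.24]),proj("scene",[0,0,0]))
crop("a","top",200,120,400,270,"a_c1",4)
crop("a","top",400,150,560,270,"a_c2",5)
crop("a","scene",230,160,430,290,"a_c3",4)
E
```

```text
[349.653 420.774] [352.597 292.287] [234.949 287.689] [668.462 334.11 ] [207.951  41.377] [381.966 115.892]
```

View pics/a_c1.png

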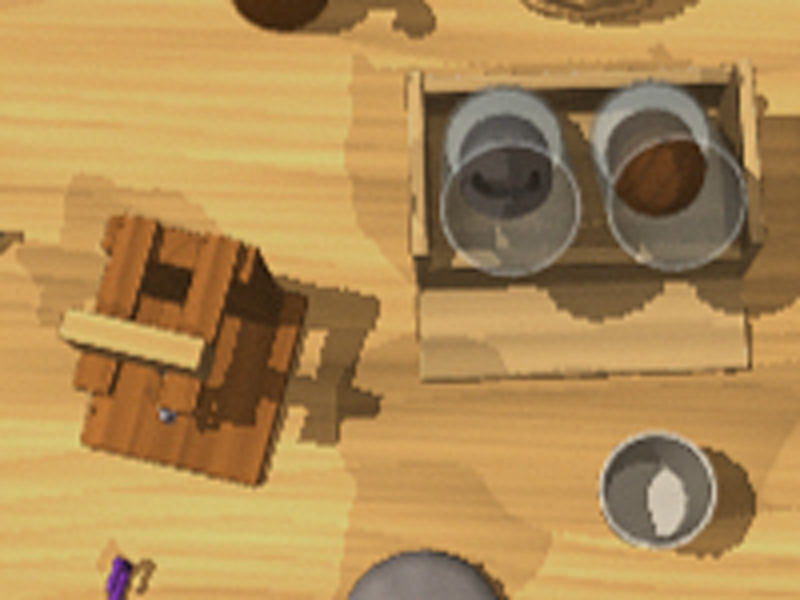

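View pics/a_c2.png

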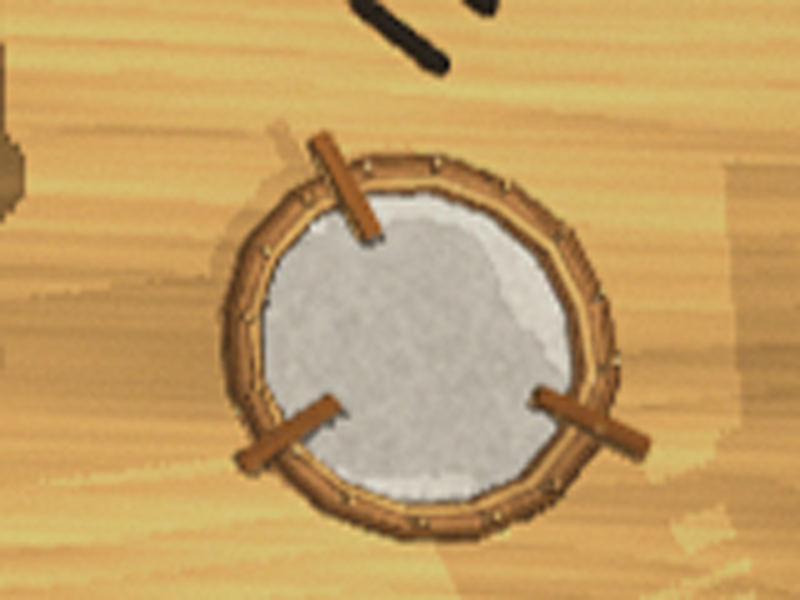

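View pics/a_c3.png

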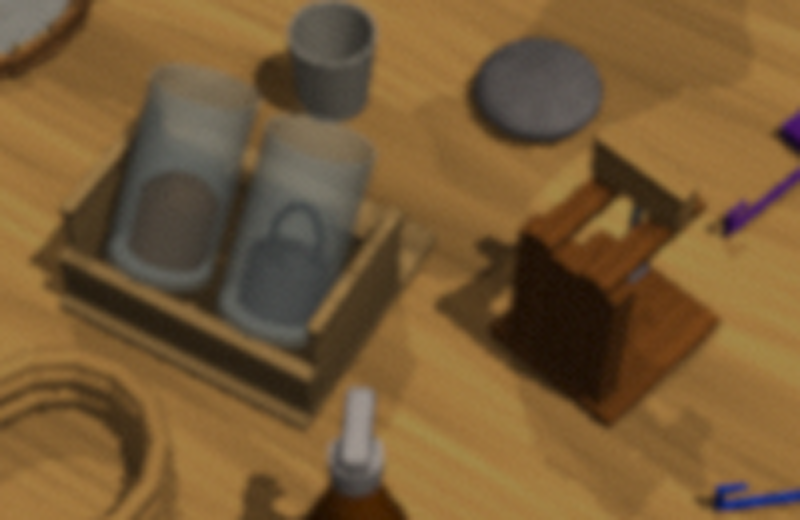

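```bash
cat >> h.py <<'E'
def cloud(tag,n):
    d=np.load(f"pics/{tag}_{n}.npy"); c=imaging.get_calibration(n);K=np.array(c["intrinsics"])
    v,u=np.mgrid[:d.shape[0],:d.shape[1]]
    p=cv2.undistortPoints(np.stack([u,v],-1).reshape(-1,1,2).astype(float),K,np.array([c["k1"],0,0,0.]))[:,0]
    R=np.array(c["R"]);t=np.array(c["t"]); z=d.reshape(-1,1)
    X=(np.hstack([p*z,z])-t)@R
    X[z[:,0]<=0]=np.nan
    return X.reshape(d.shape+(3,))
E
python3 - <<'E'
from h import *
np.set_printoptions(precision=4,suppress=True)
C=cloud("a","top");im=cv2.imread("pics/a_top.png")
# table check
t=C[240:260,120:180].reshape(-1,3);print("table z",np.nanmedian(t[:,2]),np.nanstd(t[:,2]))
def sel(u0,v0,u1,v1,z0,z1):
    s=C[v0:v1,u0:u1].reshape(-1,3); return s[(s[:,2]>z0)&(s[:,2]<z1)]
def rect(name,P):
    r=cv2.minAreaRect((P[:,:2]*1000).astype(np.float32)); print(name,len(P),"zmed",np.median(P[:,2]),r)
rect("handle",sel(205,180,265,225,.178,.205))
rect("prongs",sel(205,165,285,225,.140,.160))
rect("rackbase",sel(205,165,285,250,.007,.018))
rect("cheek",sel(295,125,400,200,.09,.118))
rect("standall",sel(295,125,400,220,.006,.2))
rect("stand low",sel(295,125,400,220,.006,.03))
P=sel(430,165,540,270,.012,.03);
def circ(P):
    A=np.c_[P[:,:2],np.ones(len(P))];s=np.linalg.lstsq(A,(P[:,:2]**2).sum(1),rcond=None)[0];return s[:2]/2,np.sqrt(s[2]+(s[:2]**2).sum()/4)
r=cv2.minEnclosingCircle((P[:,:2]*1000).astype(np.float32));print("rim",len(P),r,circ(P))
B=sel(440,180,530,255,.002,.0125);print("board",circ(B),np.median(B[:,2]),B[:,:2].mean(0))
P=sel(345,220,385,262,.06,.095);print("cup",cv2.minEnclosingCircle((P[:,:2]*1000).astype(np.float32)),np.median(P[:,2]))
P=sel(240,70,290,135,.03,.22);print("spr",cv2.minEnclosingCircle((P[:,:2]*1000).astype(np.float32)),P[:,2].max())
P=sel(280,250,335,305,.01,.1);print("dome",P[:,2].max(),cv2.minEnclosingCircle((P[:,:2]*1000).astype(np.float32)))
E
```

```text
table z 0.0012267640333748103 0.0019238246233493795
handle 320 zmed 0.19056140387130643 ((479.34930419921875, 281.37835693359375), (80.73846435546875, 18.08746337890625), 78.79857635498047)
prongs 913 zmed 0.1500889486285238 ((502.41046142578125, 276.9151916503906), (90.62466430664062, 104.9966049194336), 78.68009185791016)
rackbase 1344 zmed 0.012696723045349717 ((516.5507202148438, 304.7845458984375), (206.74862670898438, 164.4483642578125), 79.206298828125)
cheek 1171 zmed 0.10398065023105608 ((617.551513671875, 32.041236877441406), (122.0669937133789, 216.12159729003906), 4.4700422286987305)
standall 6459 zmed 0.06690625850317793 ((619.927734375, 25.08332061767578), (280.592529296875, 256.92413330078125), 88.93324279785156)
stand low 2334 zmed 0.010718004858328956 ((619.927734375, 25.08332061767578), (280.592529296875, 256.92413330078125), 88.93324279785156)
rim 1720 ((499.9102478027344, -334.5400695800781), 119.89762115478516) (array([ 0.4992, -0.3328]), np.float64(0.09139254165456484))
board (array([ 0.5057, -0.3382]), np.float64(0.06655898818438348)) 0.007635935390732732 [ 0.5017 -0.3368]
cup ((419.4199523925781, -18.621278762817383), 35.811134338378906) 0.07833599418298683
spr ((764.5902709960938, 240.56716918945312), 36.239383697509766) 0.19443945934235296
dome 0.040963434035604665 ((329.7402648925781, 121.81954193115234), 52.846229553222656)
```

```bash
cat >> h.py <<'E'
def Rz(a): return np.array([[np.cos(a),-np.sin(a),0],[np.sin(a),np.cos(a),0],[0,0,1.]])
E
python3 - <<'E'
from h import *
np.set_printoptions(precision=4,suppress=True)
yaw=np.radians(4.47);R=Rz(yaw)
for u,v in((305,215),(346,213.4),(387.5,211.8)):
    print(atz("top",u,v,.0107), R.T@atz("top",u,v,.0107))
print("cheek c in stand axes",R.T@[.61755,.03204,0])
C=cloud("a","top")
s=C[125:220,295:400].reshape(-1,3);q=s@R
low=q[(s[:,2]>.008)&(s[:,2]<.02)];
sel=low[np.abs(low[:,1]+.02)<.08]
print("front",np.percentile(sel[:,0],[0,.5,1,2]))
hi=q[(s[:,2]>.095)&(s[:,2]<.115)];print(hi.min(0),hi.max(0))
x0=-0+np.percentile(sel[:,0],1)+.1
y0=(R.T@[.61755,.03204,0])[1]
o=R@[x0,y0,0];print("stand origin",o)
import cv2
def draw(o,yaw,name):
    R=Rz(yaw)
    for n in("top","scene"):
        im=cv2.imread(f"pics/a_{n}.png");S=4
        im=cv2.resize(im,None,fx=S,fy=S,interpolation=cv2.INTER_CUBIC)
        def P(X): return tuple(int(round(a)) for a in (proj(n,o+R@np.array(X))+.5)*S-.5)
        def poly(L,c):
            for a,b in zip(L[:-1],L[1:]): cv2.line(im,P(a),P(b),c,1)
        poly([(-.1,-.108,0),(.1,-.108,0),(.1,.108,0),(-.1,.108,0),(-.1,-.108,0)],(0,0,255))
        poly([(-.1,-.108,.105),(.1,-.108,.105),(.1,.108,.105),(-.1,.108,.105)],(255,0,255))
        a=np.array([-.545,0,.839]);e1=np.array([.839,0,.545]);e2=np.array([0,1,0])
        th=np.linspace(0,2*np.pi,40)
        for y in(.048,-.048):
            m=np.array([-.029,y,.162])
            for d,r in((0,.038),(0,.041),(-.139,.038)):
                poly([m+a*d+r*(np.cos(t)*e1+np.sin(t)*e2) for t in th],(0,255,0))
        m=np.array([-.029,.048,.162]);f=m-.139*a-.007*e1
        poly([f+a*.045+.03*(np.cos(t)*e1+np.sin(t)*e2) for t in th],(255,0,0))
        L=[f+a*.045+.018*e2,f+a*.065+.018*e2]+[f+a*.065+.018*(np.cos(t)*e2+np.sin(t)*a) for t in np.linspace(0,np.pi,20)]+[f+a*.045-.018*e2]
        poly(L,(0,255,255))
        b=(290,120,400,225) if n=="top" else (235,165,345,270)
        cv2.imwrite(f"pics/{name}_{n}.png",cv2.resize(im[b[1]*S:b[3]*S,b[0]*S:b[2]*S],None,fx=1.4,fy=1.4))
draw(o,yaw,"ov")
E
```

```text
[0.4927 0.13   0.0107] [0.5013 0.0912 0.0107]
[0.5011 0.0228 0.0107] [ 0.5014 -0.0163  0.0107]
[ 0.5096 -0.086   0.0107] [ 0.5013 -0.1254  0.0107]
cheek c in stand axes [ 0.6182 -0.0162  0.    ]
front [0.5012 0.5015 0.502  0.5026]
[ 0.5585 -0.1242  0.095 ] [0.6792 0.0919 0.1149]
stand origin [0.6015 0.0308 0.    ]
```

View pics/ov_top.png

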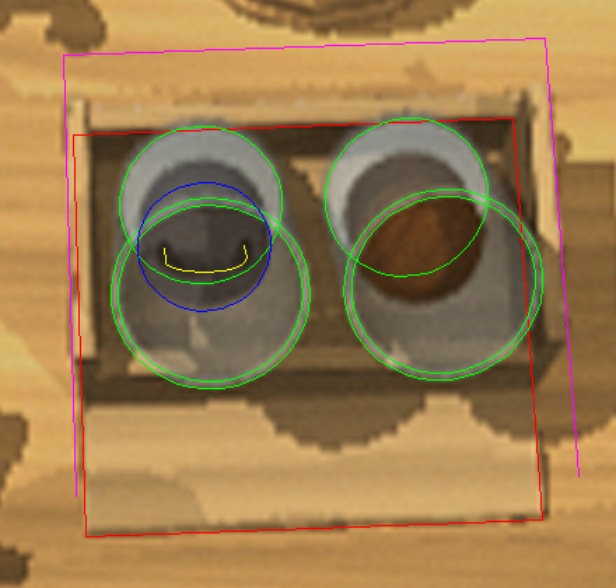

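View pics/ov_scene.png

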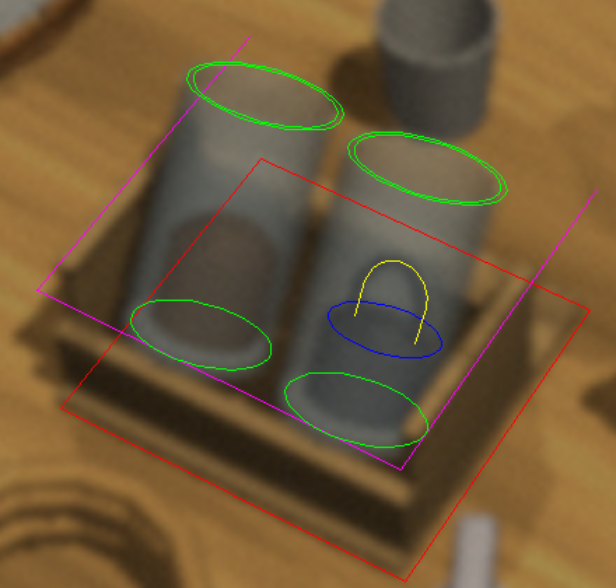

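The weight is in the left tube: its grey top and loop are at top px (326,165), and the wooden plug is at (366,164). The wanted hook is the pale-handled one at top px (232,205), hanging in the rack. The blue one at (170,200) and the purple ones at (222,290) and (440,300) are decoys lying flat. The enlarged crops confirmed this. I'm now moving towards the rack.

```bash
python3 -m pendant '[[0.15,0.2,0.15,0,0,0.06],[0.3,0.4,0.3,0,0,0.12],[0.45,0.6,0.4,0,0,0.18],[0.6,0.8,0.4,0,0,0.25],[0.75,1,0.4,0,0,0.31],[0.75,1,0.4,0,0,0.31]]' 0
python3 -m pendant '[[0.15,0.25,0,0,0,0.08],[0.3,0.5,0,0,0,0.16],[0.4,0.75,0,0,0,0.24],[0.5,1,0,0,0,0.31],[0.5,1,0,0,0,0.31]]'
python3 -m pendant '[[0,0.25,0,0,0,0.08],[0,0.5,0,0,0,0.16],[0,0.75,0,0,0,0.24],[0,1,0,0,0,0.31],[0,1,0,0,0,0.31]]'
```

```text
time_s: 0.85
tool_pos: [0.3986, -0.3971, 0.3178]
tool_rot: [[0.597, -0.803, -0.0], [-0.803, -0.597, 0.003], [-0.003, -0.002, -1.0]]
contact_force: [-1.2, 0.6, 0.2]
finger_gap: 0.0885
time_s: 1.48
tool_pos: [0.4998, -0.1932, 0.3177]
tool_rot: [[0.777, -0.63, -0.001], [-0.63, -0.777, 0.005], [-0.003, -0.003, -1.0]]
contact_force: [-0.3, -0.6, -0.6]
finger_gap: 0.0883
time_s: 2.1
tool_pos: [0.4997, 0.009, 0.3177]
tool_rot: [[0.907, -0.42, -0.002], [-0.42, -0.907, 0.005], [-0.004, -0.004, -1.0]]
contact_force: [0.9, -0.0, -0.2]
finger_gap: 0.0882
```

```bash
python3 -m pendant '[[-0.03,0.25,0,0,0,0.08],[-0.06,0.5,0,0,0,0.16],[-0.08,0.75,0,0,0,0.24],[-0.1,1,0,0,0,0.302],[-0.1,1,0,0,0,0.302],[-0.1,1,0,0,0,0.302]]'
python3 -m pendant '[[0,0.18,0,0,0,0],[0,0.362,-0.1,0,0,0],[0,0.362,-0.3,0,0,0],[0,0.362,-0.4,0,0,0],[0,0.362,-0.4,0,0,0],[0,0.362,-0.4,0,0,0]]'
python3 - <<'E'
from h import *
grab("b"); s=bot.state();print(s["tool_pos"],s["tool_rot"],s["q"])
crop("b","scene",330,130,440,270,"b_c",5)
E
```

```text
time_s: 2.85
tool_pos: [0.4807, 0.2063, 0.3172]
tool_rot: [[0.98, -0.199, -0.003], [-0.199, -0.98, 0.003], [-0.004, -0.003, -1.0]]
contact_force: [-0.8, -0.8, 0.1]
finger_gap: 0.0884
time_s: 3.6
tool_pos: [0.4819, 0.2776, 0.2381]
tool_rot: [[0.98, -0.201, -0.002], [-0.201, -0.98, 0.003], [-0.003, -0.003, -1.0]]
contact_force: [-0.5, -0.1, -0.2]
finger_gap: 0.0884
[0.48173133 0.27842208 0.23842676] [[ 0.97975982 -0.2001721  -0.00135264]
 [-0.20016555 -0.97975425  0.0039189 ]
 [-0.00210971 -0.00356883 -0.99999141]] [-0.14585462  0.44297885 -0.59539143  1.76434331  0.28147775  1.01953297
 -1.04653474]
```

View pics/b_scene.png

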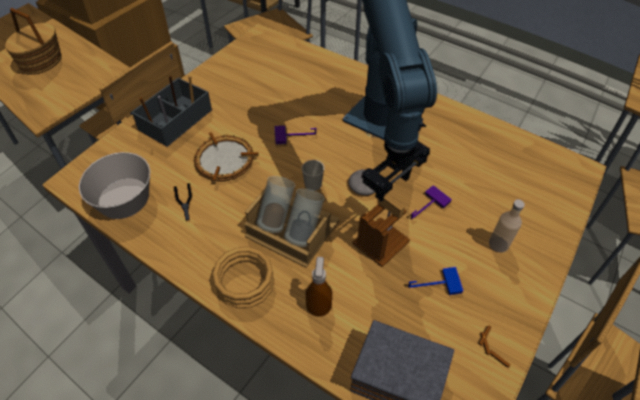

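The gripper hangs above the pale handle in the rack, at scene px (395,175). Descending.

```bash
python3 -m pendant '[[-0.012,0.015,-0.13,0,0,0.008],[-0.012,0.015,-0.26,0,0,0.008],[-0.012,0.015,-0.36,0,0,0.008],[-0.012,0.015,-0.4,0,0,0.008],[-0.012,0.015,-0.4,0,0,0.008],[-0.012,0.015,-0.4,0,0,0.008]]'
python3 - <<'E'
from h import *
grab("c"); s=bot.state();print(s["tool_pos"],s["contact_force"])
crop("c","scene",350,140,440,260,"c_c",5)
E
```

```text
time_s: 4.45
tool_pos: [0.48, 0.2818, 0.1594]
tool_rot: [[0.981, -0.194, 0.0], [-0.194, -0.981, 0.005], [-0.001, -0.005, -1.0]]
contact_force: [-0.5, 0.7, 1.2]
finger_gap: 0.0885
[0.47986169 0.28173641 0.15931867] [-0.0589247   0.03138818  0.71754805]
```

View pics/c_c.png

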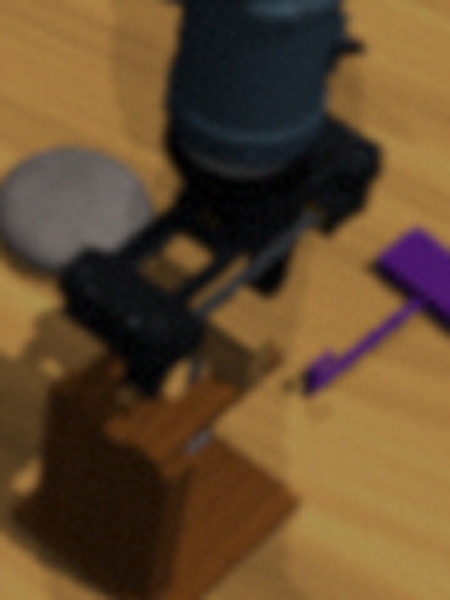

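Fingers straddle the handle. Close.

```bash
python3 -m pendant '[[0,0,0,0,0,0],[0,0,0,0,0,0],[0,0,0,0,0,0],[0,0,0,0,0,0],[0,0,0,0,0,0],[0,0,0,0,0,0]]' 255
```

```text
time_s: 5.3
tool_pos: [0.4798, 0.2817, 0.1593]
tool_rot: [[0.981, -0.194, -0.0], [-0.194, -0.981, 0.005], [-0.001, -0.005, -1.0]]
contact_force: [0.4, 0.7, 0.1]
finger_gap: 0.0304
```

```bash
python3 -m pendant '[[0,0,0,0,0,0],[0,0,0,0,0,0]]'
```

```text
time_s: 5.55
tool_pos: [0.4798, 0.2817, 0.1593]
tool_rot: [[0.981, -0.194, -0.0], [-0.194, -0.981, 0.005], [-0.001, -0.004, -1.0]]
contact_force: [0.8, -0.3, -0.9]
finger_gap: 0.0177
```

```bash
cat >> h.py <<'E'
np.set_printoptions(precision=4,suppress=True)
from scipy.spatial.transform import Rotation as Ro
SO=np.array([.6015,.0308,0]);SR=Rz(np.radians(4.47))
M=SO+SR@[-.029,.048,.162];AX=SR@[-.545,0,.839];E1=SR@[.839,0,.545]
RT=np.c_[E1,np.cross(-AX,E1),-AX]
RACK=Rz(np.radians(-11.2))@np.diag([1,-1,-1.])
HB=.0093  # hook origin beyond TCP along tool z
def need(p,R=None):
    s=bot.state();r=[]
    print("pos",s["tool_pos"],"F",s["contact_force"],"gap",s["finger_gap"])
    sh=(np.array(p)-s["tool_pos"])/.2
    tr=np.zeros(3) if R is None else Ro.from_matrix(R@np.array(s["tool_rot"]).T).as_rotvec()/(np.pi/4)
    print("NEED shift",sh,"turn",tr)
def tube(e,d): # TCP for stem at e1-coordinate e, hook origin d above the mouth plane (m)
    return M+e*E1+(d+HB)*AX
E
python3 -m pendant '[[0,0,0.1,0,0,0],[0,0,0.25,0,0,0],[0,0,0.45,0,0,0],[0,0,0.65,0,0,0],[0,0,0.85,0,0,0],[0,0,0.95,0,0,0],[0,0,0.95,0,0,0],[0,0,0.95,0,0,0]]'
python3 - <<'E'
from h import *
grab("d")
crop("d","scene",340,100,460,260,"d_c",4)
need(tube(.0285,.131),RT)
print(tube(.0285,.131))
E
```

```text
time_s: 6.55
tool_pos: [0.4794, 0.2812, 0.348]
tool_rot: [[0.981, -0.194, -0.002], [-0.194, -0.981, 0.003], [-0.002, -0.003, -1.0]]
contact_force: [-0.3, -0.3, -1.2]
finger_gap: 0.018
pos [0.4793 0.2812 0.3478] F [ 1.0957  0.4312 -1.6012] gap 0.0178372072504079
NEED shift [ 0.1859 -1.0447 -0.2629] turn [-0.0469 -0.7379  0.3371]
[0.5165 0.0723 0.2952]
```

View pics/d_c.png

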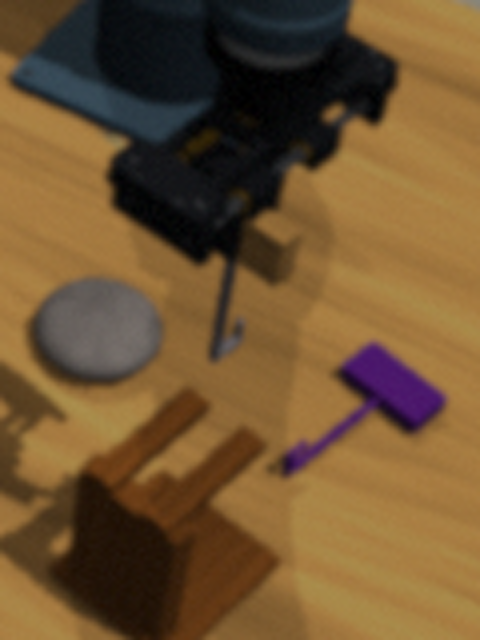

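The hook is clear of the rack and hangs straight, with its foot towards the robot (crop px 230,345). I'm carrying it to the tube and tilting it on the way.

```bash
python3 -m pendant '[[0,-0.1,0.05,-0.004,-0.06,0.03],[0,-0.2,0.1,-0.01,-0.14,0.07],[0,-0.3,0.1,-0.014,-0.22,0.1],[0,-0.4,0.1,-0.02,-0.3,0.13],[0,-0.5,0.1,-0.023,-0.38,0.17],[0,-0.6,0.1,-0.028,-0.46,0.2],[0,-0.7,0.1,-0.033,-0.54,0.24],[0,-0.8,0.1,-0.038,-0.62,0.28],[0,-0.9,0.1,-0.043,-0.7,0.32],[0,-1,0.1,-0.047,-0.738,0.337],[0,-1,0.1,-0.047,-0.738,0.337],[0,-1,0.1,-0.047,-0.738,0.337]]'
python3 - <<'E'
from h import *
need(tube(.0285,.131),RT); print(bot.state()["q"])
E
```

```text
time_s: 8.15
tool_pos: [0.4793, 0.0821, 0.3676]
tool_rot: [[0.836, 0.078, 0.543], [0.066, -0.997, 0.043], [0.544, -0.0, -0.839]]
contact_force: [-0.0, 0.9, -0.8]
finger_gap: 0.0179
pos [0.4793 0.0821 0.3676] F [-0.0244  0.9173 -0.8438] gap 0.017890187465436608
NEED shift [ 0.1858 -0.0489 -0.362 ] turn [-0.0003 -0.0008 -0.0007]
[ 0.1504 -0.1713 -0.446   2.2024  0.1022  0.5343 -0.3057]
```

```bash
python3 -m pendant '[[0.06,-0.016,-0.09,0,0,0],[0.12,-0.032,-0.2,0,0,0],[0.186,-0.049,-0.3,0,0,0],[0.186,-0.049,-0.362,0,0,0],[0.186,-0.049,-0.362,0,0,0],[0.186,-0.049,-0.362,0,0,0]]'
python3 - <<'E'
from h import *
need(tube(.0285,.131),RT); grab("e")
s=bot.state();p=np.array(s["tool_pos"]);R=np.array(s["tool_rot"]);o=p+R[:,2]*HB
H=np.c_[R[:,0],-R[:,1],-R[:,2]]
for n,b in(("scene",(250,100,400,230)),("top",(280,110,420,220))):
    S=5;im=cv2.resize(cv2.imread(f"pics/e_{n}.png"),None,fx=S,fy=S,interpolation=cv2.INTER_CUBIC)
    L=[(0,0,0),(0,0,-.105),(-.024,0,-.105),(-.024,0,-.086)]
    q=[tuple(int(v) for v in (proj(n,o+H@np.array(l))+.5)*S) for l in L]
    for a in q: cv2.circle(im,a,2,(0,0,255),-1)
    th=np.linspace(0,2*np.pi,24)
    for t in th: cv2.circle(im,tuple(int(v) for v in (proj(n,M+.038*(np.cos(t)*E1+np.sin(t)*SR[:,1]))+.5)*S),2,(0,255,0),-1)
    cv2.imwrite(f"pics/e_c{n}.png",im[b[1]*S:b[3]*S,b[0]*S:b[2]*S])
E
```

```text
time_s: 8.9
tool_pos: [0.5169, 0.073, 0.2958]
tool_rot: [[0.836, 0.079, 0.543], [0.066, -0.997, 0.044], [0.545, -0.001, -0.839]]
contact_force: [-0.4, 0.3, -0.6]
finger_gap: 0.018
pos [0.5169 0.073  0.2958] F [-0.4103  0.3335 -0.6131] gap 0.017975160209507027
NEED shift [-0.0023 -0.0037 -0.003 ] turn [-0.0009 -0.0001 -0.0017]
```

View pics/e_cscene.png

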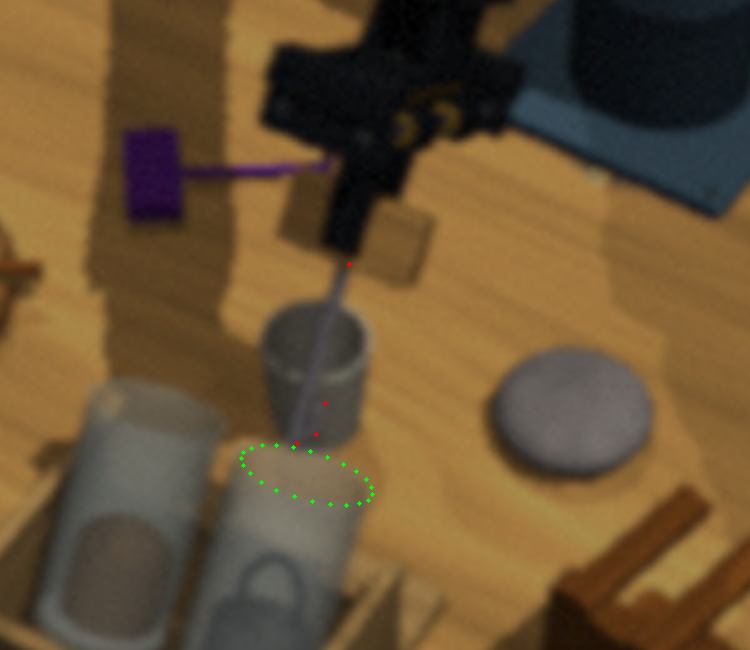

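View pics/e_ctop.png

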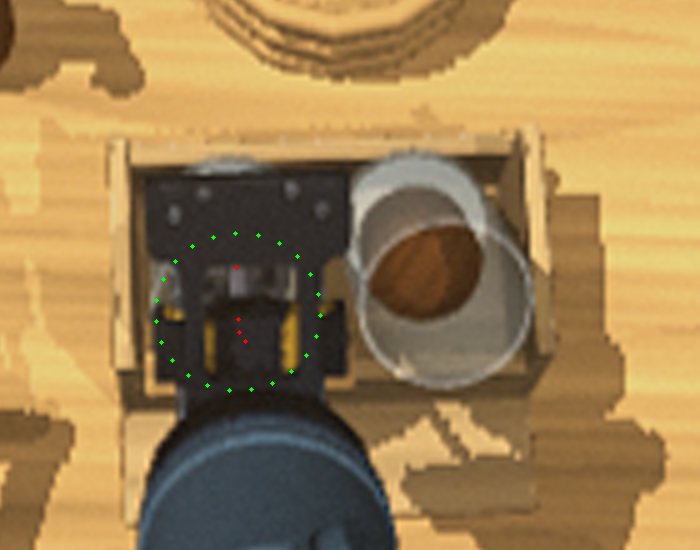

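```bash
python3 -m pendant '[[0.04,0,-0.065,0,0,0],[0.08,0.003,-0.13,0,0,0],[0.12,0.006,-0.19,0,0,0],[0.155,0.008,-0.245,0,0,0],[0.188,0.011,-0.297,0,0,0],[0.188,0.011,-0.297,0,0,0],[0.188,0.011,-0.297,0,0,0]]'
python3 - <<'E'
from h import *
need(tube(.0285,.061),RT);need(tube(.0285,.021),RT); grab("f")
crop("f","scene",270,150,370,250,"f_c",6)
E
```

```text
time_s: 9.88
tool_pos: [0.5546, 0.0751, 0.2374]
tool_rot: [[0.835, 0.079, 0.544], [0.066, -0.997, 0.044], [0.546, -0.0, -0.838]]
contact_force: [-0.4, -0.3, -0.8]
finger_gap: 0.0179
pos [0.5546 0.0751 0.2374] F [-0.4475 -0.3264 -0.7879] gap 0.017901337937795896
NEED shift [-0.0008  0.0009 -0.0045] turn [-0.0008  0.002  -0.0013]
pos [0.5546 0.0751 0.2374] F [-0.4475 -0.3264 -0.7879] gap 0.017901337937795896
NEED shift [ 0.1079  0.0094 -0.1723] turn [-0.0008  0.002  -0.0013]
```

View pics/f_c.png

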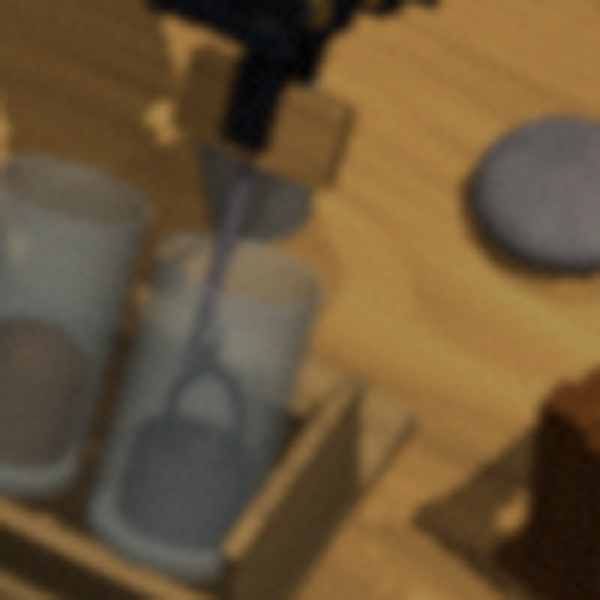

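The hook is in the bore with its foot at crop px (205,350), just above the loop top at (208,370). It is free of contact, so I keep descending.

```bash
python3 -m pendant '[[0.025,0.002,-0.04,0,0,0],[0.05,0.005,-0.08,0,0,0],[0.08,0.007,-0.125,0,0,0],[0.108,0.009,-0.172,0,0,0],[0.108,0.009,-0.172,0,0,0],[0.108,0.009,-0.172,0,0,0]]'
python3 - <<'E'
from h import *
need(tube(.0285,.021),RT);need(tube(.0055,.021),RT); grab("g")
crop("g","scene",270,150,370,250,"g_c",6)
E
```

```text
time_s: 10.72
tool_pos: [0.5763, 0.0767, 0.2036]
tool_rot: [[0.835, 0.078, 0.545], [0.065, -0.997, 0.043], [0.547, -0.001, -0.837]]
contact_force: [-0.6, -0.2, -1.5]
finger_gap: 0.018
pos [0.5763 0.0767 0.2036] F [-0.5881 -0.2075 -1.4795] gap 0.017981141223614678
NEED shift [-0.0002  0.0014 -0.0032] turn [-0.0009  0.0029 -0.0007]
pos [0.5763 0.0767 0.2036] F [-0.5881 -0.2075 -1.4795] gap 0.017981141223614678
NEED shift [-0.0964 -0.0061 -0.0658] turn [-0.0009  0.0029 -0.0007]
```

View pics/g_c.png

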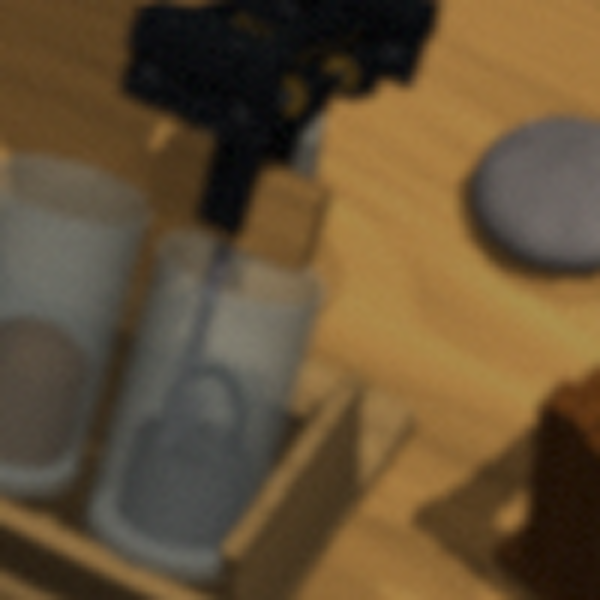

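```bash
cat >> h.py <<'E'
def overlay(tag,n,b,name,S=6):
    s=bot.state();p=np.array(s["tool_pos"]);R=np.array(s["tool_rot"]);o=p+R[:,2]*HB
    H=np.c_[R[:,0],-R[:,1],-R[:,2]]
    im=cv2.resize(cv2.imread(f"pics/{tag}_{n}.png"),None,fx=S,fy=S,interpolation=cv2.INTER_CUBIC)
    def P(X): return tuple(int(v) for v in (proj(n,X)+.5)*S)
    q=[P(o+H@np.array(l)) for l in [(0,0,0),(0,0,-.105),(-.024,0,-.105),(-.024,0,-.086)]]
    for a,c in zip(q[:-1],q[1:]): cv2.line(im,a,c,(0,0,255),1)
    f=M-.139*AX-.007*E1;e2=SR[:,1]
    L=[f+AX*.045+.018*e2]+[f+AX*.065+.018*(np.cos(t)*e2+np.sin(t)*AX) for t in np.linspace(0,np.pi,20)]+[f+AX*.045-.018*e2]
    q=[P(x) for x in L]
    for a,c in zip(q[:-1],q[1:]): cv2.line(im,a,c,(0,255,255),1)
    cv2.imwrite(f"pics/{name}.png",im[b[1]*S:b[3]*S,b[0]*S:b[2]*S])
E
python3 - <<'E'
from h import *
overlay("g","scene",(270,150,370,250),"g_o")
E
```

```text
(no output)
```

View pics/g_o.png

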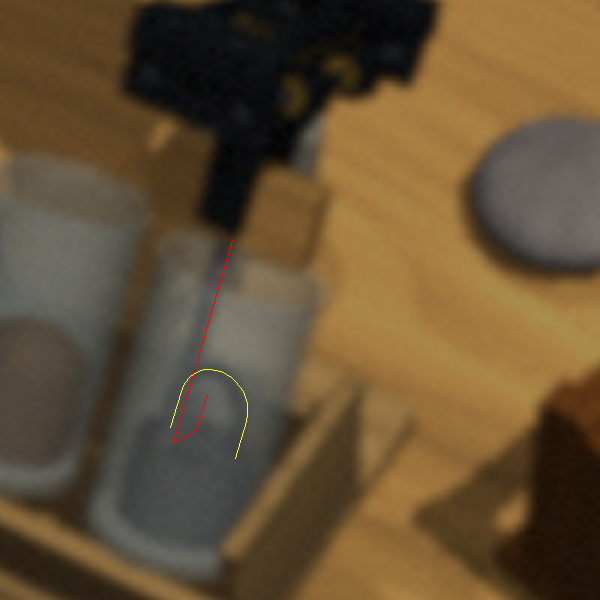

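Hook and loop agree with the model to about 1 px. I'm now shifting 23 mm towards the loop so that it enters the throat.

```bash
python3 -m pendant '[[-0.025,-0.001,-0.019,0,0,0],[-0.05,-0.003,-0.035,0,0,0],[-0.075,-0.005,-0.051,0,0,0],[-0.096,-0.006,-0.066,0,0.003,0],[-0.096,-0.006,-0.066,0,0.003,0],[-0.096,-0.006,-0.066,0,0.003,0]]'
python3 - <<'E'
from h import *
need(tube(.0055,.021),RT);need(tube(.0055,.052),RT); grab("i")
overlay("i","scene",(270,150,370,250),"i_o")
crop("i","scene",270,150,370,250,"i_c",6)
E
```

```text
time_s: 11.58
tool_pos: [0.5574, 0.0755, 0.1909]
tool_rot: [[0.836, 0.078, 0.544], [0.065, -0.997, 0.043], [0.546, -0.001, -0.838]]
contact_force: [0.0, 0.0, -0.3]
finger_gap: 0.0178
pos [0.5574 0.0755 0.1909] F [ 0.0329  0.0014 -0.273 ] gap 0.017808273395224887
NEED shift [-0.0021 -0.0003 -0.0024] turn [-0.0011  0.0011 -0.0005]
pos [0.5574 0.0755 0.1909] F [ 0.0329  0.0014 -0.273 ] gap 0.017808273395224887
NEED shift [-0.0864 -0.0069  0.1277] turn [-0.0011  0.0011 -0.0005]
```

View pics/i_c.png

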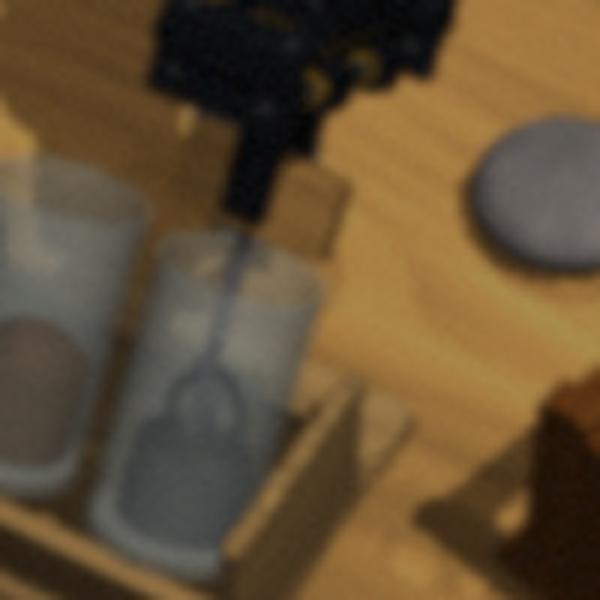

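The stem now stands in the middle of the loop at crop px (210,390), with no contact force. Lifting along the tube.

```bash
python3 -m pendant '[[-0.02,-0.001,0.025,0,0,0],[-0.035,-0.003,0.05,0,0,0],[-0.052,-0.004,0.075,0,0,0],[-0.069,-0.005,0.1,0,0,0],[-0.086,-0.007,0.128,0,0,0],[-0.086,-0.007,0.128,0,0,0],[-0.086,-0.007,0.128,0,0,0]]'
python3 - <<'E'
from h import *
need(tube(.0055,.052),RT);need(tube(.0055,.122),RT); grab("j")
crop("j","scene",270,130,370,250,"j_c",5)
E
```

```text
time_s: 12.55
tool_pos: [0.5404, 0.0741, 0.2164]
tool_rot: [[0.836, 0.078, 0.544], [0.065, -0.997, 0.043], [0.546, -0.001, -0.838]]
contact_force: [1.6, -0.3, -2.2]
finger_gap: 0.0174
pos [0.5404 0.0741 0.2164] F [ 1.5631 -0.3488 -2.1583] gap 0.0173572111030521
NEED shift [-0.0013  0.0003  0.0003] turn [-0.0011  0.0011 -0.0004]
pos [0.5404 0.0741 0.2164] F [ 1.5631 -0.3488 -2.1583] gap 0.0173572111030521
NEED shift [-0.1914 -0.0146  0.294 ] turn [-0.0011  0.0011 -0.0004]
```

View pics/j_c.png

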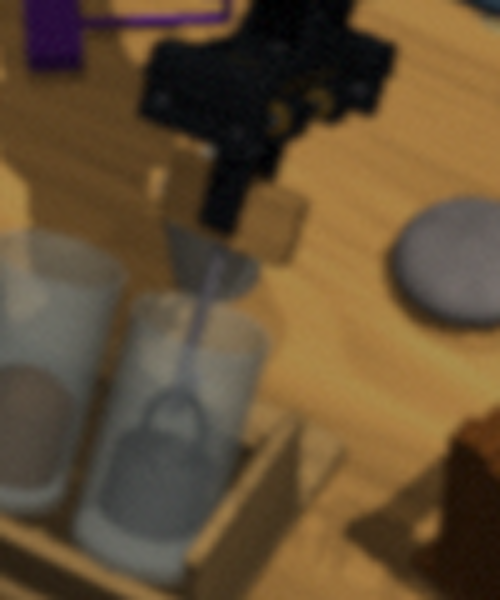

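```bash
python3 -m pendant '[[-0.02,-0.002,0.03,0,0,0],[-0.04,-0.003,0.06,0,0,0],[-0.062,-0.005,0.095,0,0,0],[-0.085,-0.007,0.13,0,0,0],[-0.105,-0.008,0.16,0,0,0],[-0.127,-0.01,0.195,0,0,0],[-0.15,-0.012,0.23,0,0,0],[-0.17,-0.013,0.262,0,0,0],[-0.191,-0.015,0.294,0,0,0],[-0.191,-0.015,0.294,0,0,0]]'
python3 - <<'E'
from h import *
need(tube(.0055,.122),RT);need(tube(.0055,.150),RT); grab("k")
crop("k","scene",270,100,370,250,"k_c",5)
E
```

```text
time_s: 13.9
tool_pos: [0.5021, 0.0711, 0.2752]
tool_rot: [[0.835, 0.078, 0.544], [0.065, -0.997, 0.043], [0.546, -0.0, -0.838]]
contact_force: [1.1, 0.4, -2.8]
finger_gap: 0.0178
pos [0.5021 0.0711 0.2752] F [ 1.0651  0.3958 -2.8377] gap 0.01783770464069692
NEED shift [ 0.0001  0.0006 -0.0002] turn [-0.0007  0.0013 -0.0004]
pos [0.5021 0.0711 0.2752] F [ 1.0651  0.3958 -2.8377] gap 0.01783770464069692
NEED shift [-0.076  -0.0054  0.1172] turn [-0.0007  0.0013 -0.0004]
```

View pics/k_c.png

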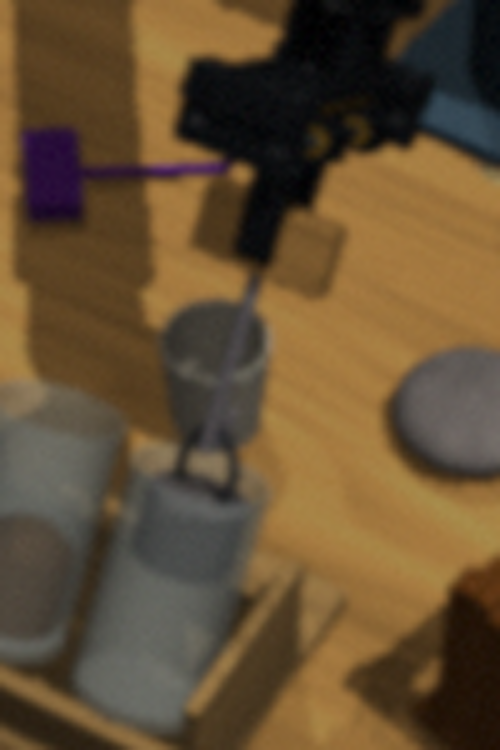

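```bash
python3 -m pendant '[[0.015,0.001,0.035,0,0,0],[0.03,0.002,0.07,0,0,0],[0.045,0.003,0.105,0,0,0],[0.06,0.005,0.14,0,0,0],[0.07,0.006,0.175,0,0,0],[0.08,0.006,0.21,0,0,0],[0.08,0.006,0.245,0,0,0],[0.08,0.006,0.28,0,0,0],[0.08,0.006,0.28,0,0,0],[0.08,0.006,0.28,0,0,0]]'
python3 - <<'E'
from h import *
grab("l")
crop("l","scene",270,80,370,230,"l_c",5)
E
```

```text
time_s: 15.25
tool_pos: [0.5179, 0.0722, 0.3306]
tool_rot: [[0.836, 0.078, 0.543], [0.065, -0.997, 0.043], [0.545, -0.0, -0.839]]
contact_force: [1.1, -0.2, -4.5]
finger_gap: 0.0177
```

View pics/l_c.png

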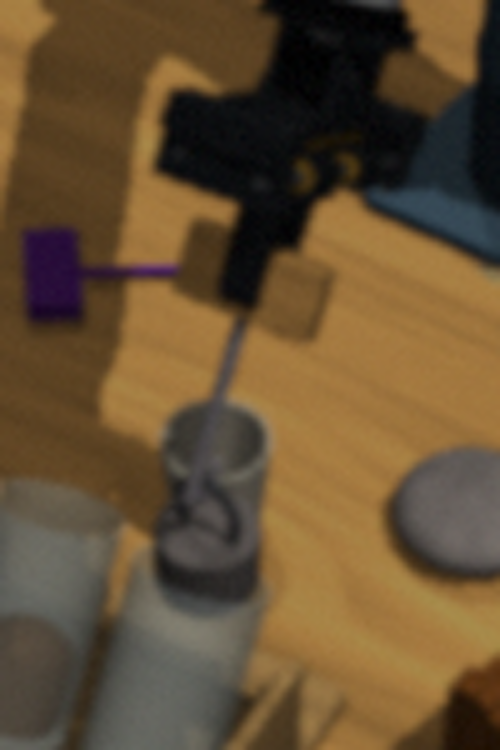

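The weight hangs nearly upright at the mouth, its top at crop px (205,545). Raising it clear.

```bash
python3 -m pendant '[[0,0,0.03,0,0,0],[0,0,0.06,0,0,0],[0,0,0.1,0,0,0],[0,0,0.14,0,0,0],[0,0,0.18,0,0,0],[0,0,0.23,0,0,0],[0,0,0.28,0,0,0],[0,0,0.33,0,0,0],[0,0,0.36,0,0,0],[0,0,0.36,0,0,0],[0,0,0.36,0,0,0]]'
python3 - <<'E'
from h import *
grab("m");print(bot.state()["q"])
crop("m","scene",270,50,370,200,"m_c",5)
E
```

```text
time_s: 16.73
tool_pos: [0.5177, 0.0721, 0.402]
tool_rot: [[0.837, 0.078, 0.542], [0.065, -0.997, 0.043], [0.544, -0.001, -0.839]]
contact_force: [-0.7, 1.0, -4.3]
finger_gap: 0.0181
[ 0.3429 -0.1265 -0.5701  2.0768  0.0366  0.6033 -0.1892]
```

View pics/m_c.png

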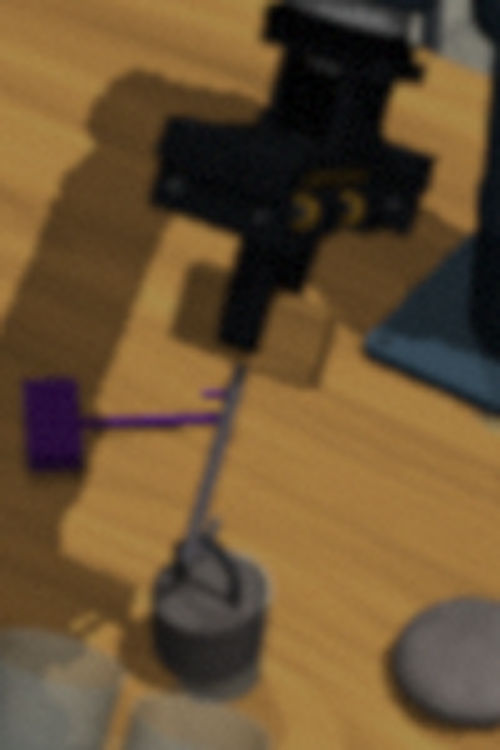

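View pics/m_top.png

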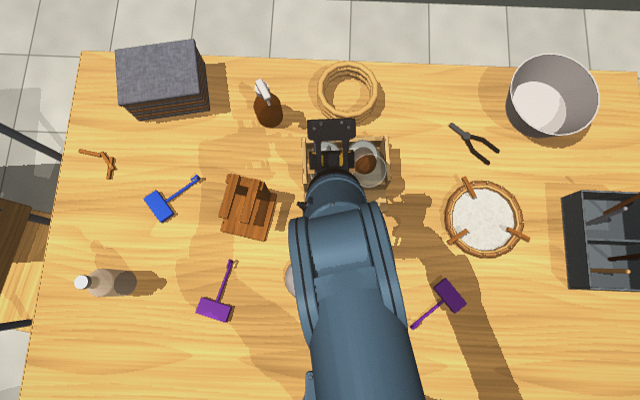

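The weight hangs free and upright above the tubes. Now I tilt the hook back to vertical while starting sideways.

```bash
python3 -m pendant '[[0.02,-0.02,0.02,-0.004,0.05,0],[0.05,-0.05,0.05,-0.01,0.12,0],[0.09,-0.09,0.08,-0.016,0.2,0],[0.125,-0.14,0.11,-0.023,0.29,0],[0.165,-0.2,0.13,-0.03,0.38,0],[0.2,-0.27,0.15,-0.037,0.47,0],[0.24,-0.34,0.16,-0.044,0.56,0],[0.27,-0.4,0.16,-0.05,0.64,0],[0.29,-0.46,0.16,-0.055,0.7,0],[0.3,-0.5,0.16,-0.057,0.731,0],[0.3,-0.52,0.16,-0.057,0.731,0],[0.3,-0.52,0.16,-0.057,0.731,0]]'
python3 - <<'E'
from h import *
grab("n");print(bot.state()["q"])
crop("n","scene",220,20,380,170,"n_c",4)
E
```

```text
time_s: 18.32
tool_pos: [0.5775, -0.0319, 0.4341]
tool_rot: [[0.997, 0.078, 0.0], [0.078, -0.997, 0.001], [0.0, -0.001, -1.0]]
contact_force: [0.2, 0.0, -5.8]
finger_gap: 0.0176
[ 0.3435  0.3127 -0.4878  1.4362  0.1453  1.4284 -0.0663]
```

View pics/n_c.png

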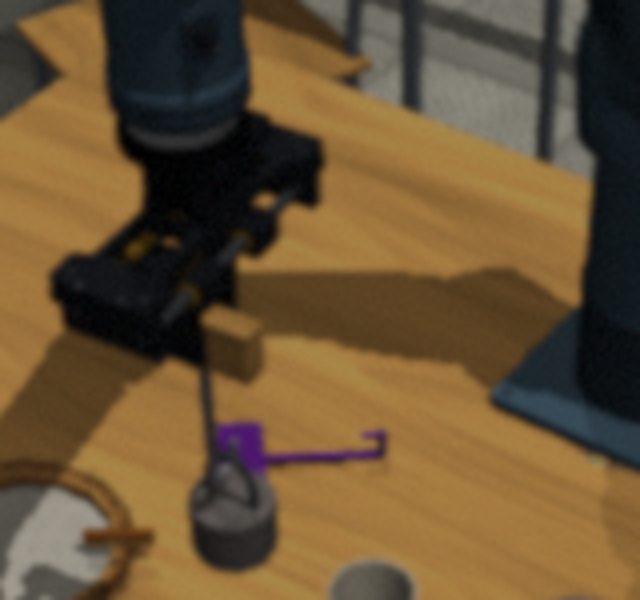

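```bash
python3 - <<'E'
from h import *
for z in(.008,.012,.02): print(atz("top",484,219.3,z))
im=cv2.imread("pics/a_top.png");S=5
im=cv2.resize(im,None,fx=S,fy=S,interpolation=cv2.INTER_CUBIC)
c=atz("top",484,219.3,.012);print(c)
for r,z in((.103,.01),(.085,.008),(.103,.02),(.085,.02)):
    for t in np.linspace(0,2*np.pi,60):
        q=(proj("top",[c[0]+r*np.cos(t),c[1]+r*np.sin(t),z])+.5)*S
        cv2.circle(im,(int(q[0]),int(q[1])),1,(0,255,0) if z<.015 else (255,0,0),-1)
cv2.imwrite("pics/base_o.png",im[150*S:270*S,400*S:560*S])
# where is weight now (scene+top depth)
s=bot.state();print(s["contact_force"])
E
```

```text
[ 0.4999 -0.3394  0.008 ]
[ 0.4992 -0.3379  0.012 ]
[ 0.4978 -0.3348  0.02  ]
[ 0.4992 -0.3379  0.012 ]
[-0.6777 -0.8969 -5.3413]
```

View pics/base_o.png

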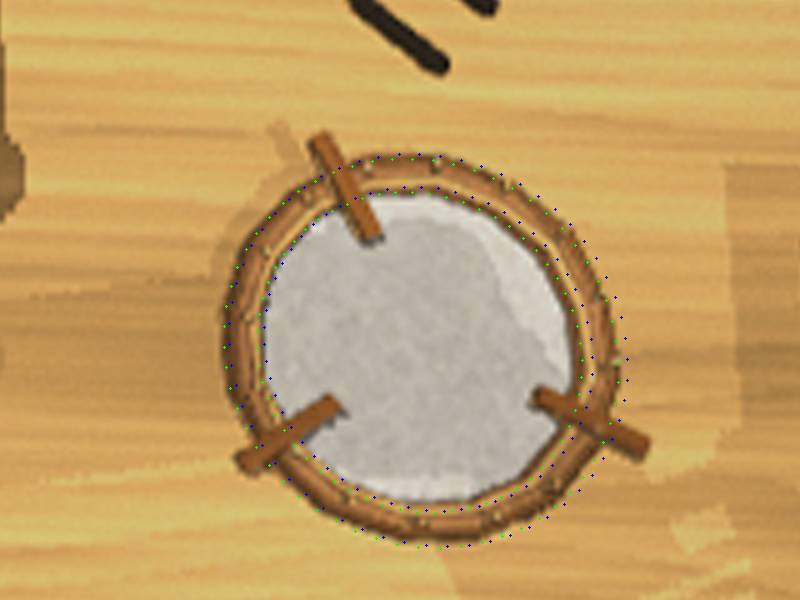

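```bash
python3 - <<'E'
from h import *
crop("n","scene",255,120,305,175,"n_z",12)
print(atz("scene",278,146,.289))
s=bot.state();p=s["tool_pos"]
for x in(-.007,-.0125,-.018): print(x,proj("scene",p+SR@np.array([x,0,0])+[0,0,-.145]),proj("scene",p+SR@np.array([x,0,0])+[0,0,-.19]))
E
```

```text
[ 0.5653 -0.0316  0.289 ]
-0.007 [276.7445 147.0095] [277.8328 158.6252]
-0.0125 [277.8653 145.7438] [278.9219 157.3647]
-0.018 [278.9809 144.4841] [280.0062 156.1099]
```

View pics/n_z.png

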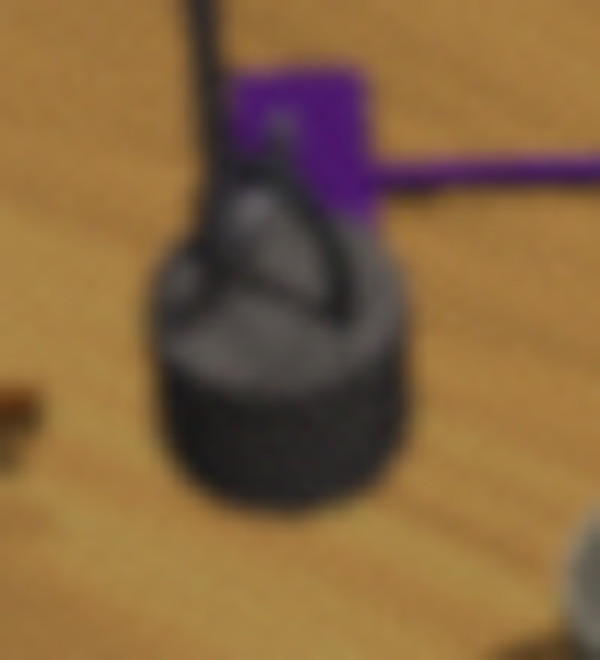

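```bash
python3 -m pendant '[[0,-0.03,0,0,0,0],[0,-0.08,0,0,0,0],[-0.01,-0.15,0,0,0,0],[-0.03,-0.24,0,0,0,0],[-0.05,-0.33,0,0,0,0],[-0.07,-0.42,0,0,0,0],[-0.09,-0.51,0,0,0,0],[-0.11,-0.6,0,0,0,0],[-0.13,-0.69,0,0,0,0],[-0.15,-0.78,0,0,0,0],[-0.17,-0.86,0,0,0,0],[-0.19,-0.93,0,0,0,0],[-0.2,-0.98,0,0,0,0],[-0.2,-1,0,0,0,0],[-0.2,-1,0,0,0,0]]'
python3 - <<'E'
from h import *
need([.5145,-.3348,.300],SR@np.diag([1,-1,-1.]))
E
```

```text
time_s: 20.3
tool_pos: [0.5376, -0.2312, 0.4343]
tool_rot: [[0.997, 0.079, 0.0], [0.079, -0.997, 0.001], [0.0, -0.001, -1.0]]
contact_force: [-0.2, 0.2, -4.7]
finger_gap: 0.018
pos [ 0.5376 -0.2312  0.4343] F [-0.1769  0.2113 -4.6977] gap 0.018018654269685554
NEED shift [-0.1155 -0.5182 -0.6714] turn [-0.0015  0.0003 -0.001 ]
```

```bash
python3 -m pendant '[[-0.01,-0.03,0,0,0,0],[-0.02,-0.09,0,0,0,0],[-0.035,-0.17,-0.03,0,0,0],[-0.055,-0.26,-0.08,0,0,0],[-0.075,-0.35,-0.15,0,0,0],[-0.095,-0.43,-0.23,0,0,0],[-0.11,-0.49,-0.32,0,0,0],[-0.116,-0.518,-0.41,0,0,0],[-0.116,-0.518,-0.5,0,0,0],[-0.116,-0.518,-0.6,0,0,0],[-0.116,-0.518,-0.7,0,0,0],[-0.116,-0.518,-0.8,0,0,0],[-0.116,-0.518,-0.88,0,0,0],[-0.116,-0.518,-0.92,0,0,0],[-0.116,-0.518,-0.95,0,0,0],[-0.116,-0.518,-0.95,0,0,0],[-0.116,-0.518,-0.95,0,0,0],[-0.116,-0.518,-0.95,0,0,0]]'
python3 - <<'E'
from h import *
need([.5145,-.3348,.1983],SR@np.diag([1,-1,-1.]));grab("p")
crop("p","scene",185,70,285,195,"p_c",6)
crop("p","top",430,170,560,270,"p_t",6)
E
```

```text
time_s: 22.55
tool_pos: [0.5146, -0.335, 0.2448]
tool_rot: [[0.997, 0.079, 0.001], [0.079, -0.997, 0.001], [0.001, -0.001, -1.0]]
contact_force: [0.3, -0.0, -5.5]
finger_gap: 0.0177
pos [ 0.5146 -0.335   0.2448] F [ 0.2809 -0.0018 -5.4528] gap 0.017717198931426745
NEED shift [-0.0007  0.0008 -0.2325] turn [-0.0008  0.0013 -0.0008]
```

View pics/p_c.png

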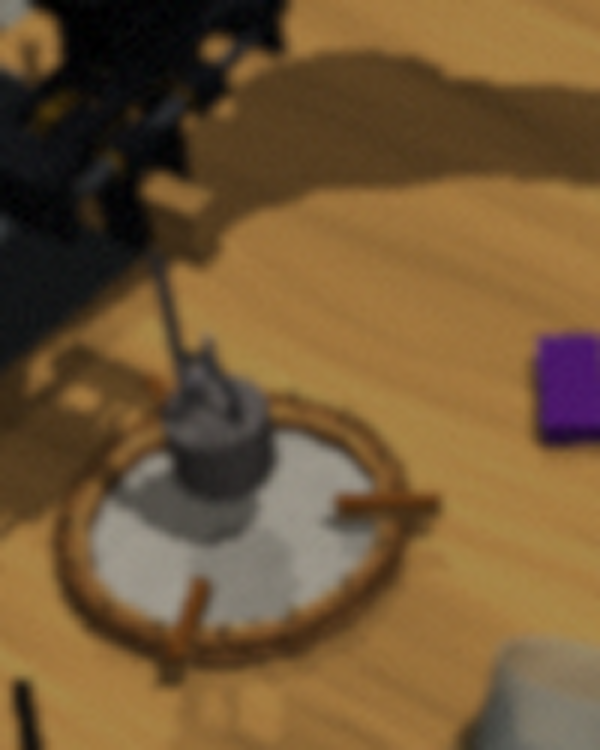

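View pics/p_t.png

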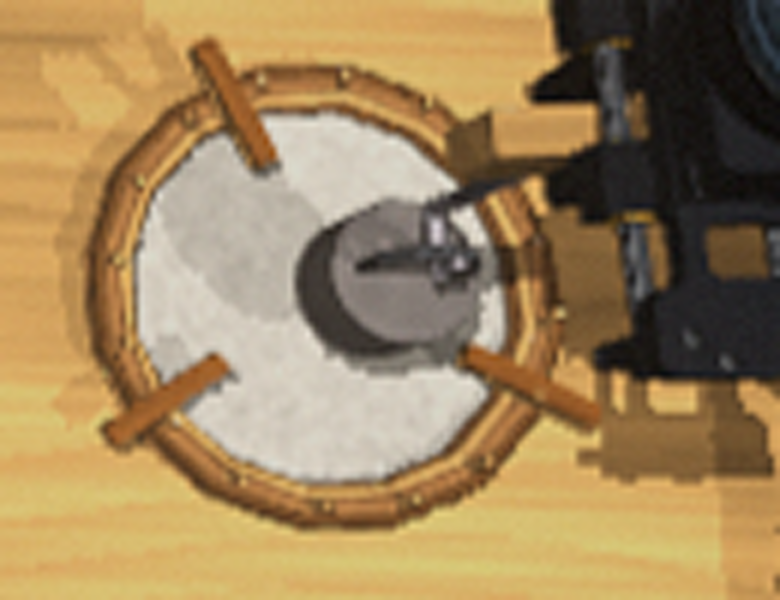

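```bash
python3 - <<'E'
from h import *
print(atz("top",498.3,215.3,.0995))
C=cloud("p","top");s=C[190:245,475:525].reshape(-1,3);P=s[(s[:,2]>.09)&(s[:,2]<.106)]
print(len(P),np.median(P[:,2]),cv2.minEnclosingCircle((P[:,:2]*1000).astype(np.float32)),P[:,:2].mean(0))
C=cloud("p","top");
for z in (.008,.02):
    print(atz("top",483.2,218.9,z))
E
```

```text
[ 0.4948 -0.3392  0.0995]
407 0.0989424586513201 ((495.8460998535156, -334.8875732421875), 30.215055465698242) [ 0.4924 -0.3316]
[ 0.5009 -0.3374  0.008 ]
[ 0.4987 -0.3328  0.02  ]
```

```bash
python3 -m pendant '[[0.005,-0.002,-0.03,0,0,0],[0.01,-0.004,-0.07,0,0,0],[0.015,-0.005,-0.11,0,0,0],[0.02,-0.005,-0.15,0,0,0],[0.02,-0.005,-0.18,0,0,0],[0.02,-0.005,-0.2,0,0,0],[0.02,-0.005,-0.21,0,0,0],[0.02,-0.005,-0.218,0,0,0],[0.02,-0.005,-0.225,0,0,0],[0.02,-0.005,-0.225,0,0,0]]'
python3 -m pendant '[[0,0,-0.006,0,0,0],[0,0,-0.012,0,0,0],[0,0,-0.018,0,0,0],[0,0,-0.02,0,0,0]]'
```

```text
time_s: 23.9
tool_pos: [0.5185, -0.3359, 0.1996]
tool_rot: [[0.997, 0.079, 0.001], [0.079, -0.997, 0.001], [0.001, -0.001, -1.0]]
contact_force: [0.5, 0.1, -4.3]
finger_gap: 0.0178
time_s: 24.4
tool_pos: [0.5186, -0.336, 0.1958]
tool_rot: [[0.997, 0.079, 0.001], [0.079, -0.997, 0.001], [0.001, -0.0, -1.0]]
contact_force: [-1.2, -0.0, -1.1]
finger_gap: 0.0179
```

The force dropped from about 5 N to 1 N, so the weight is standing. Lowering the hook out of the loop's top.

```bash
python3 -m pendant '[[0,0,-0.02,0,0,0],[0,0,-0.04,0,0,0],[0,0,-0.06,0,0,0],[0,0,-0.08,0,0,0],[0,0,-0.094,0,0,0],[0,0,-0.094,0,0,0],[0,0,-0.094,0,0,0]]'
python3 - <<'E'
from h import *
grab("r")
crop("r","scene",185,80,265,180,"r_c",7)
crop("r","top",430,170,560,270,"r_t",6)
C=cloud("r","top");s=C[190:245,465:520].reshape(-1,3);P=s[(s[:,2]>.045)&(s[:,2]<.06)]
print(len(P),np.median(P[:,2]),cv2.minEnclosingCircle((P[:,:2]*1000).astype(np.float32)))
E
```

```text
time_s: 25.28
tool_pos: [0.5187, -0.3361, 0.1772]
tool_rot: [[0.997, 0.079, 0.001], [0.079, -0.997, 0.0], [0.001, -0.0, -1.0]]
contact_force: [0.8, 0.1, -0.8]
finger_gap: 0.0179
349 0.05249964488343998 ((498.9889831542969, -337.2265930175781), 30.29237174987793)
```

View pics/r_c.png

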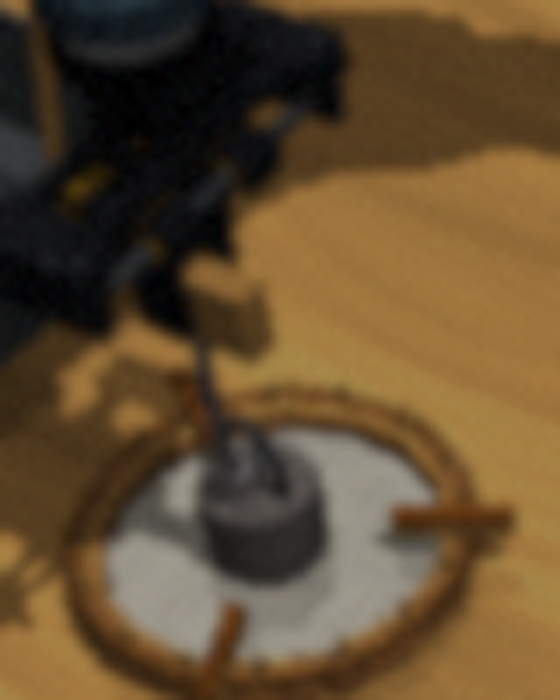

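View pics/r_t.png

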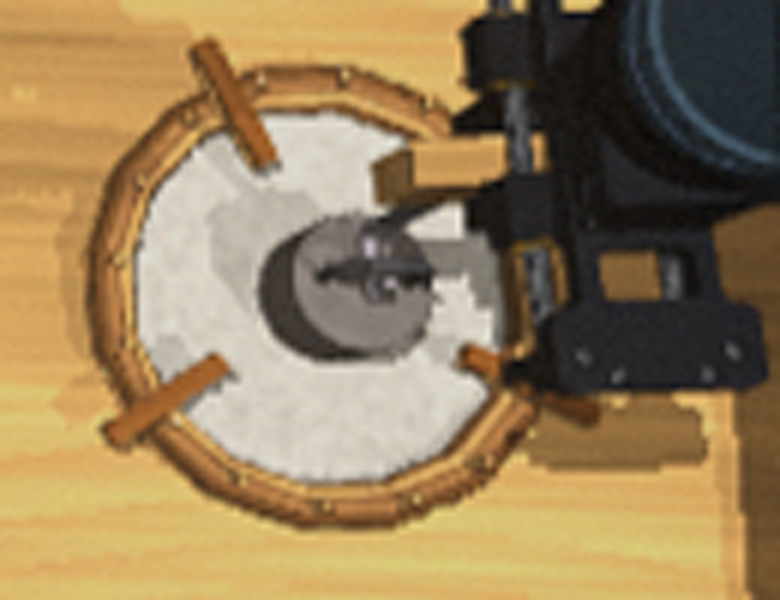

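```bash
python3 -m pendant '[[0.02,0.0016,0,0,0,0],[0.045,0.0035,0,0,0,0],[0.07,0.0055,0,0,0,0],[0.1,0.008,0,0,0,0],[0.135,0.0105,0,0,0,0],[0.18,0.014,0,0,0,0],[0.2,0.0155,0,0,0,0],[0.2,0.0155,0,0,0,0]]'
python3 - <<'E'
from h import *
grab("s")
crop("s","scene",185,80,265,180,"s_c",7)
crop("s","top",430,170,560,270,"s_t",6)
E
```

```text
time_s: 26.38
tool_pos: [0.559, -0.3327, 0.1771]
tool_rot: [[0.997, 0.079, 0.001], [0.079, -0.997, 0.001], [0.001, -0.0, -1.0]]
contact_force: [0.3, 0.3, -0.5]
finger_gap: 0.018
```

View pics/s_c.png

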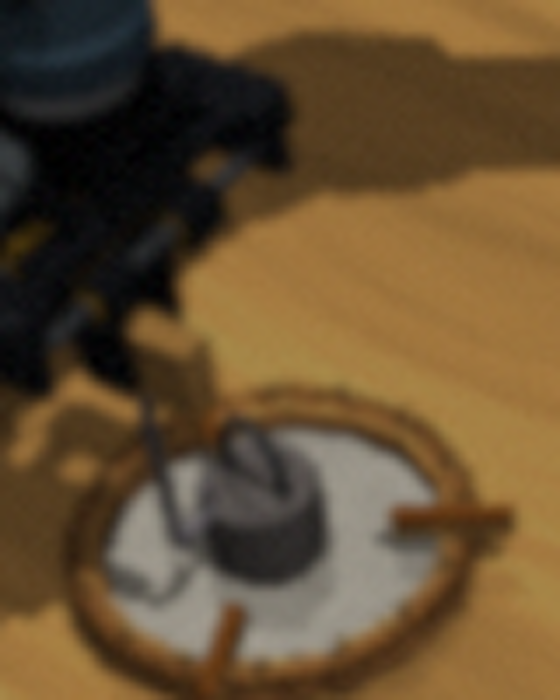

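View pics/s_t.png

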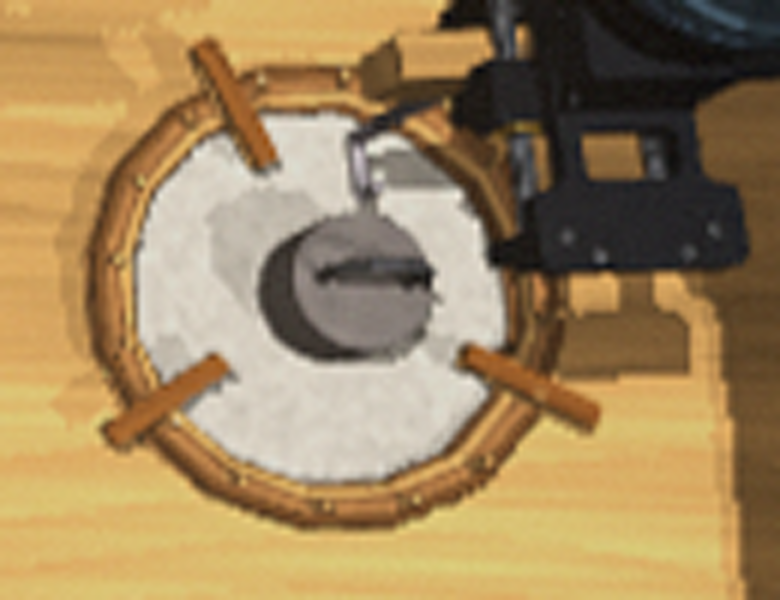

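The hook is free of the loop, and the weight stands unmoved at top crop px (365,285). Now raising and going back to the rack.

```bash
python3 -m pendant '[[0,0,0.1,0,0,0],[0,0,0.25,0,0,0],[0,0,0.45,0,0,0],[0,0,0.65,0,0,0],[0,0,0.85,0,0,0],[0,0,0.95,0,0,0],[0,0.05,0.95,0,0,0],[0,0.15,0.95,0,0,0],[0,0.3,0.95,0,0,-0.03],[0,0.45,0.95,0,0,-0.06],[0,0.6,0.95,0,0,-0.09],[0,0.75,0.95,0,0,-0.12],[0,0.9,0.95,0,0,-0.15],[0,1,0.95,0,0,-0.17]]'
python3 -m pendant '[[0,0.15,0,0,0,-0.03],[0,0.3,0,0,0,-0.06],[-0.05,0.45,0,0,0,-0.09],[-0.1,0.6,0,0,0,-0.12],[-0.15,0.75,0,0,0,-0.15],[-0.2,0.9,0,0,0,-0.17],[-0.2,1,0,0,0,-0.17]]'
python3 - <<'E'
from h import *
need([.4798,.2817,.345],RACK)
E
```

```text
time_s: 28.22
tool_pos: [0.5574, -0.1294, 0.366]
tool_rot: [[0.999, -0.052, -0.001], [-0.052, -0.999, 0.002], [-0.001, -0.001, -1.0]]
contact_force: [-0.0, 0.9, -2.0]
finger_gap: 0.0177
time_s: 29.1
tool_pos: [0.515, 0.0734, 0.365]
tool_rot: [[0.983, -0.182, -0.003], [-0.182, -0.983, 0.001], [-0.004, -0.001, -1.0]]
contact_force: [0.6, -1.0, -0.3]
finger_gap: 0.0174
pos [0.515  0.0734 0.365 ] F [ 0.6208 -0.9751 -0.3159] gap 0.01741580924156522
NEED shift [-0.1762  1.0414 -0.1001] turn [-0.0019 -0.0043 -0.0163]
```

```bash
python3 -m pendant '[[-0.02,0.13,0,0,0,0],[-0.05,0.3,0,0,0,0],[-0.09,0.5,0,0,0,-0.01],[-0.13,0.7,0,0,0,-0.016],[-0.17,0.88,0,-0.002,-0.004,-0.016],[-0.176,1,0,-0.002,-0.004,-0.016],[-0.176,1,0,-0.002,-0.004,-0.016],[-0.176,1,0,-0.002,-0.004,-0.016]]'
python3 -m pendant '[[0,0.04,0,0,0,0],[0,0.04,0,0,0,0],[0,0.04,0,0,0,0]]'
python3 - <<'E'
from h import *
need([.4798,.2817,.1593],RACK);grab("t")
crop("t","scene",340,80,460,250,"t_c",4)
E
```

```text
time_s: 30.1
tool_pos: [0.4792, 0.2726, 0.3643]
tool_rot: [[0.981, -0.194, -0.001], [-0.194, -0.981, -0.002], [-0.001, 0.002, -1.0]]
contact_force: [0.2, 0.4, -1.4]
finger_gap: 0.0182
time_s: 30.48
tool_pos: [0.4793, 0.2803, 0.3643]
tool_rot: [[0.981, -0.194, -0.001], [-0.194, -0.981, -0.002], [-0.001, 0.002, -1.0]]
contact_force: [-0.4, 0.4, -0.4]
finger_gap: 0.018
pos [0.4793 0.2803 0.3643] F [-0.3671  0.3652 -0.4354] gap 0.018023977629965472
NEED shift [ 0.0024  0.0069 -1.025 ] turn [ 0.0021 -0.0016  0.0003]
```

View pics/t_c.png

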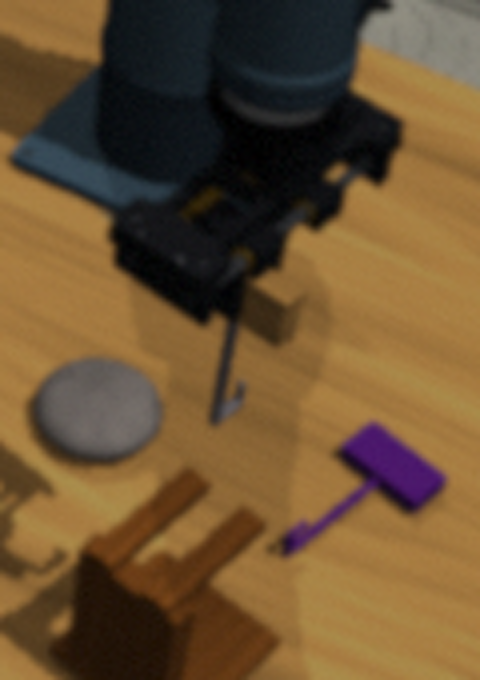

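```bash
python3 -m pendant '[[0.002,0.007,-0.1,0,0,0],[0.002,0.007,-0.25,0,0,0],[0.002,0.007,-0.4,0,0,0],[0.002,0.007,-0.55,0,0,0],[0.002,0.007,-0.7,0,0,0],[0.002,0.007,-0.83,0,0,0],[0.002,0.007,-0.92,0,0,0],[0.002,0.007,-0.96,0,0,0],[0.002,0.007,-0.96,0,0,0]]'
python3 - <<'E'
from h import *
need([.4798,.2817,.1593],RACK)
E
```

```text
time_s: 31.7
tool_pos: [0.4798, 0.2818, 0.1724]
tool_rot: [[0.981, -0.195, -0.001], [-0.195, -0.981, -0.002], [-0.001, 0.002, -1.0]]
contact_force: [0.9, 0.5, -0.6]
finger_gap: 0.0174
pos [0.4798 0.2818 0.1724] F [ 0.938   0.5098 -0.5824] gap 0.017428227149738722
NEED shift [-0.0002 -0.0003 -0.0654] turn [ 0.0021 -0.0016  0.0004]
```

```bash
python3 -m pendant '[[0,0,-0.02,0,0,0],[0,0,-0.04,0,0,0],[0,0,-0.055,0,0,0],[0,0,-0.065,0,0,0],[0,0,-0.065,0,0,0]]'
python3 - <<'E'
from h import *
need([.4798,.2817,.1593],RACK);grab("u")
crop("u","scene",350,130,440,260,"u_c",5)
E
```

```text
time_s: 32.33
tool_pos: [0.4799, 0.2819, 0.1595]
tool_rot: [[0.981, -0.194, -0.001], [-0.194, -0.981, -0.002], [-0.001, 0.002, -1.0]]
contact_force: [-0.5, 0.2, -0.8]
finger_gap: 0.0178
pos [0.4799 0.2819 0.1595] F [-0.5178  0.2179 -0.7915] gap 0.017769884314360662
NEED shift [-0.0005 -0.0008 -0.0008] turn [ 0.002  -0.0014  0.0003]
```

View pics/u_c.png

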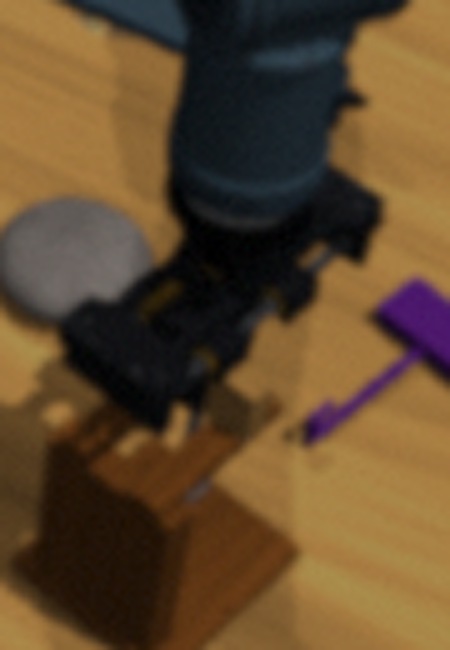

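```bash
python3 -m pendant '[[0,0,-0.005,0,0,0],[0,0,-0.007,0,0,0],[0,0,-0.007,0,0,0]]'
python3 -m pendant '[[0,0,0,0,0,0],[0,0,0,0,0,0],[0,0,0,0,0,0],[0,0,0,0,0,0],[0,0,0,0,0,0],[0,0,0,0,0,0],[0,0,0,0,0,0]]' 0
```

```text
time_s: 32.8
tool_pos: [0.48, 0.2818, 0.1592]
tool_rot: [[0.981, -0.195, -0.001], [-0.195, -0.981, -0.002], [-0.0, 0.002, -1.0]]
contact_force: [-3.2, -3.2, 10.8]
finger_gap: 0.0177
time_s: 33.67
tool_pos: [0.4799, 0.2818, 0.1592]
tool_rot: [[0.981, -0.195, -0.001], [-0.195, -0.981, -0.002], [-0.0, 0.002, -1.0]]
contact_force: [-0.1, -0.6, -0.4]
finger_gap: 0.0855
```

Seated with a 10.8 N press, then released. Retreating straight up and back.

```bash
python3 -m pendant '[[0,0,0.05,0,0,0],[0,0,0.15,0,0,0],[0,0,0.3,0,0,0],[0,0,0.5,0,0,0],[0,0,0.75,0,0,0],[0,0,0.95,0,0,0],[0,-0.25,0.95,0,0,0],[0,-0.5,0.95,0,0,0],[0,-0.75,0.95,0,0,0],[0,-1,0.95,0,0,0],[0,-1,0.95,0,0,0]]'
python3 -m pendant '[[-0.1,-0.25,0,0,0,0],[-0.1,-0.5,0,0,0,0],[-0.1,-0.75,0,0,0,0],[-0.1,-0.8,0,0,0,0],[-0.1,-0.8,0,0,0,0]]'
python3 - <<'E'
from h import *
grab("v")
C=cloud("v","top")
def sel(u0,v0,u1,v1,z0,z1):
    s=C[v0:v1,u0:u1].reshape(-1,3); return s[(s[:,2]>z0)&(s[:,2]<z1)]
P=sel(205,180,265,225,.178,.205);print("handle",np.median(P[:,2]),cv2.minAreaRect((P[:,:2]*1000).astype(np.float32)))
P=sel(465,190,520,245,.045,.06);print("weight",np.median(P[:,2]),cv2.minEnclosingCircle((P[:,:2]*1000).astype(np.float32)))
crop("v","top",200,120,400,270,"v_c",4)
E
```

```text
time_s: 35.05
tool_pos: [0.4802, 0.0776, 0.3498]
tool_rot: [[0.979, -0.202, 0.0], [-0.202, -0.979, -0.004], [0.001, 0.004, -1.0]]
contact_force: [0.1, 0.6, 0.0]
finger_gap: 0.088
time_s: 35.67
tool_pos: [0.4604, -0.0814, 0.3501]
tool_rot: [[0.98, -0.201, 0.0], [-0.201, -0.98, -0.003], [0.001, 0.003, -1.0]]
contact_force: [0.8, -0.0, -0.7]
finger_gap: 0.0878
handle 0.19071006201114016 ((479.5354309082031, 281.2445983886719), (79.89257049560547, 18.28400421142578), 78.28565216064453)
weight nan ((0.0, 0.0), 0.0)
  return _methods._mean(a, axis=axis, dtype=dtype,
  ret = ret.dtype.type(ret / rcount)
```

View pics/v_top.png

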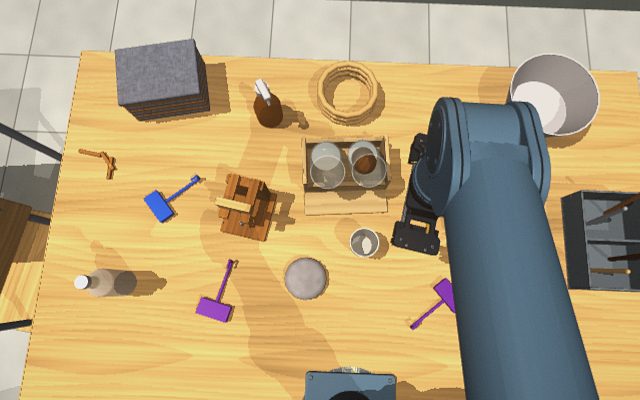

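View pics/v_scene.png

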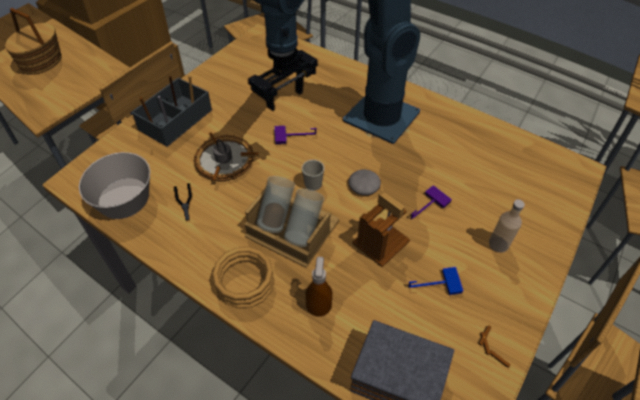

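```bash
python3 - <<'E'
from h import *
crop("v","scene",185,120,265,190,"v_w",7)
print(bot.state()["qvel"].round(3), workorder.sign_off())
E
```

```text
the job is handed in; nothing more can be done
[-0.005  0.    -0.002  0.001  0.004 -0.     0.003] None
```

View pics/v_w.png

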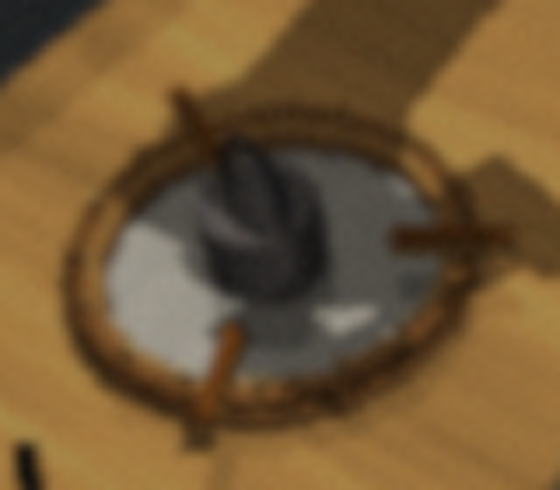

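The job is handed in at about 36 s of the 67 s allowed. I took the hook from the rack, caught the weight's loop in the left tube and drew it out. I then stood the weight on the white board, unhooked it, hung the hook back and moved the arm clear.

**Last checks**
- **Weight:** it stood upright about 1–2 mm from my estimate of the board's middle, measured by depth just before unhooking. The final depth check of the weight gave nothing because the arm blocked the top camera. The last scene picture shows it still upright in the same place, with the hook free of the loop.
- **Hook:** its handle is back within 1 mm and about 0.5° of where it started. I pressed it down with 10.8 N to seat it, then let go.
- **Other things:** the plug is in its tube, and the cup and sprayer are standing where they were.

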